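Clear the macroscope after a bolt-cutter comparison

TASK

Clear up after the bolt-cutter comparison. Turn the macroscope's rotary stage clockwise from its working position right round to its loading stop, so that the test cut on it comes out from under the lens, and gather that piece and all the test cuts on the bench into the steel tray; the padlock in the tray is evidence: lift it out, lay it in the evidence box and never let it get into the scrap bin. When all test cuts are in the tray and the padlock is in its box, tip the whole trayful into the scrap bin, put the empty tray back upright on the middle of its mat, leave the stage at its loading stop and do not disturb the bottle, mouse or glove box.

Things in the scene. Friction and masses are not known exactly. Their poses are not given: they have to be found in the camera images.
- macroscope: Digital macroscope, fixed to the bench. Origin on the bench under the vertical axis of its round rotary stage; its x axis points from the stage to the column at the back (radius 18 mm, 450 mm high, at x = +215 mm). Base plate 400 x 220 mm, 30 mm high, x from -130 to +270 mm.
- lens (a point): Middle of the lower end of the upright lens barrel that hangs over the back edge of the stage, 205 mm above the bench; radius 36 mm at its ring light, reaching up to 500 mm, held by an arm from the column. What lies under the lens cannot be taken from above.
- stage (a joint): Angle of the rotary stage, an aluminium disc of radius 120 mm, 20 mm thick, its top 85 mm above the bench. It turns freely between two hard stops: 0 = working position, 2.094 rad (120 degrees) = loading stop; it grows as the disc turns clockwise seen from above. It stays where it is left; friction about 0.15 N m.
- stage_axis (a point): Point on the vertical axis of the rotary stage at the height of its top face; fixed, with the macroscope's axes.
- stage_pin (a point): Centre of the top of the stage's turning pin: an upright black round pin, 16 mm in diameter, standing 52 mm above the disc, 105 mm from the stage axis; it goes round with the disc. With the stage at 0 it stands to the right of the stage (at -75 degrees about the axis, counted from the macroscope's x towards its y).
- mat: Black rubber mat, 240 x 300 mm (x, y), 2 mm, lying flat: the tray's place. Origin at its centre.
- tray: Steel tipping tray, 152 x 250 mm (x, y), 0.28 kg, floor 3 mm. Origin at the centre of its underside, z up. Side walls (y = +-125 mm) and back wall (x = +70 mm) are 40 mm high; the front (-x) has no wall, only a pouring lip sloping up at 15 degrees from x = -42 mm to 12 mm high at x = -83 mm. Pieces slide out over the lip when it is tipped lip down; 60 degrees clears it.
- tray_grip (a point): Grip of the tray: an upright black plate standing on the middle of the back wall, 46 mm long (tray x, from +56 to +102 mm), 16 mm thick (tray y), from 38 to 100 mm above the tray's underside. This point is in the plate, 20 mm under its top, at tray x = +79 mm. Pinch it across its thickness.
- tray_lip (a point): Middle of the edge of the tray's pouring lip.
- padlock: The evidence: a brass padlock with its shackle cut through, lying flat, 21 mm high, 0.15 kg. Brass body 36 mm (x) x 42 mm (y) centred at x = -12 mm; the steel shackle reaches from there to x = +41 mm. Origin on its underside. At the start it lies in the tray among the test cuts. Grasp the body across its 42 mm width (y).
- evidence_box: Open cardboard evidence box, fixed, 130 x 130 x 45 mm, walls and floor 4 mm thick. Origin at the centre of its underside.
- scrap_bin: Open grey plastic scrap bin, fixed, 240 x 310 mm (x, y), 120 mm high, walls and floor 5 mm. Origin at the centre of its underside.
- bottle: Bystander: white plastic bottle, 60 mm in diameter, 160 mm high; origin at the centre of its foot.
- mouse: Bystander: black computer mouse about 100 x 60 mm, 34 mm high; origin underneath.
- glove_box: Bystander: white box of gloves, 90 x 180 x 60 mm (x, y, z); origin at the centre of its underside.
- cut_stage_mid (a point): Centre of a test cut: a piece of aluminium bar, 18 mm square and 65 mm long (along its x), 0.05 kg, one end sawn flat (x = -32 mm), the other cut to a roof-like ridge (x = +33 mm). It starts on the rotary stage, under the lens.
- cut_bench1_mid (a point): Centre of a test cut: a piece of aluminium bar, 18 mm square and 65 mm long (along its x), 0.05 kg, one end sawn flat (x = -32 mm), the other cut to a roof-like ridge (x = +33 mm). It starts on the bench. May be absent.
- cut_bench2_mid (a point): Centre of a test cut: a piece of aluminium bar, 18 mm square and 65 mm long (along its x), 0.05 kg, one end sawn flat (x = -32 mm), the other cut to a roof-like ridge (x = +33 mm). It starts on the bench. May be absent.
- cut_bench3_mid (a point): Centre of a test cut: a piece of aluminium bar, 18 mm square and 65 mm long (along its x), 0.05 kg, one end sawn flat (x = -32 mm), the other cut to a roof-like ridge (x = +33 mm). It starts on the bench. May be absent.
- cut_tray1_mid (a point): Centre of a test cut: a piece of aluminium bar, 18 mm square and 65 mm long (along its x), 0.05 kg, one end sawn flat (x = -32 mm), the other cut to a roof-like ridge (x = +33 mm). It starts in the tray. May be absent.
- cut_tray2_mid (a point): Centre of a test cut: a piece of aluminium bar, 18 mm square and 65 mm long (along its x), 0.05 kg, one end sawn flat (x = -32 mm), the other cut to a roof-like ridge (x = +33 mm). It starts in the tray. May be absent.
There are look-alikes about, which are no part of the job. Several things look just like the padlock: the one meant starts farthest from the robot's base.

How it is judged:
On the way, in this order (a step that is already met when the one before it is completed fails the run):
1. the rotary stage has been turned to its loading stop (value of joint stage above 2.03 rad), for 0.2 s.
2. all test cuts present lie in the tray and the padlock is in the evidence box (x of cut_stage_mid in the frame of tray between -0.075 and 0.068 m and y of cut_stage_mid in the frame of tray between -0.122 and 0.122 m and z of cut_stage_mid in the frame of tray between -0.005 and 0.075 m and x of cut_bench1_mid in the frame of tray between -0.075 and 0.068 m and y of cut_bench1_mid in the frame of tray between -0.122 and 0.122 m and z of cut_bench1_mid in the frame of tray between -0.005 and 0.075 m and x of cut_bench2_mid in the frame of tray between -0.075 and 0.068 m and y of cut_bench2_mid in the frame of tray between -0.122 and 0.122 m and z of cut_bench2_mid in the frame of tray between -0.005 and 0.075 m and x of cut_bench3_mid in the frame of tray between -0.075 and 0.068 m and y of cut_bench3_mid in the frame of tray between -0.122 and 0.122 m and z of cut_bench3_mid in the frame of tray between -0.005 and 0.075 m and x of cut_tray1_mid in the frame of tray between -0.075 and 0.068 m and y of cut_tray1_mid in the frame of tray between -0.122 and 0.122 m and z of cut_tray1_mid in the frame of tray between -0.005 and 0.075 m and x of cut_tray2_mid in the frame of tray between -0.075 and 0.068 m and y of cut_tray2_mid in the frame of tray between -0.122 and 0.122 m and z of cut_tray2_mid in the frame of tray between -0.005 and 0.075 m and x of padlock in the frame of evidence_box between -0.061 and 0.061 m and y of padlock in the frame of evidence_box between -0.061 and 0.061 m and z of padlock in the frame of evidence_box between -0.005 and 0.035 m), for 0.2 s.
3. the tray is tipped, lip down, over the scrap bin (angle between tray's own z axis and vertical above 0.7 rad and x of tray_lip in the frame of scrap_bin between -0.13 and 0.13 m and y of tray_lip in the frame of scrap_bin between -0.155 and 0.155 m and z of tray_lip in the frame of scrap_bin between -0.005 and 0.35 m), for 0.1 s.
At the end, for the whole second after the job is handed in: The stage is within 0.06 rad of its loading stop; every test cut present is inside the scrap bin; the padlock is in the evidence box; the tray stands upright, at rest, its centre within 60 mm of the mat's centre (value of joint stage above 2.03 rad and x of cut_stage_mid in the frame of scrap_bin between -0.115 and 0.115 m and y of cut_stage_mid in the frame of scrap_bin between -0.15 and 0.15 m and z of cut_stage_mid in the frame of scrap_bin between -0.005 and 0.1 m and x of cut_bench1_mid in the frame of scrap_bin between -0.115 and 0.115 m and y of cut_bench1_mid in the frame of scrap_bin between -0.15 and 0.15 m and z of cut_bench1_mid in the frame of scrap_bin between -0.005 and 0.1 m and x of cut_bench2_mid in the frame of scrap_bin between -0.115 and 0.115 m and y of cut_bench2_mid in the frame of scrap_bin between -0.15 and 0.15 m and z of cut_bench2_mid in the frame of scrap_bin between -0.005 and 0.1 m and x of cut_bench3_mid in the frame of scrap_bin between -0.115 and 0.115 m and y of cut_bench3_mid in the frame of scrap_bin between -0.15 and 0.15 m and z of cut_bench3_mid in the frame of scrap_bin between -0.005 and 0.1 m and x of cut_tray1_mid in the frame of scrap_bin between -0.115 and 0.115 m and y of cut_tray1_mid in the frame of scrap_bin between -0.15 and 0.15 m and z of cut_tray1_mid in the frame of scrap_bin between -0.005 and 0.1 m and x of cut_tray2_mid in the frame of scrap_bin between -0.115 and 0.115 m and y of cut_tray2_mid in the frame of scrap_bin between -0.15 and 0.15 m and z of cut_tray2_mid in the frame of scrap_bin between -0.005 and 0.1 m and x of padlock in the frame of evidence_box between -0.061 and 0.061 m and y of padlock in the frame of evidence_box between -0.061 and 0.061 m and z of padlock in the frame of evidence_box between -0.005 and 0.035 m and horizontal distance between tray and mat below 0.06 m and height (world z) of tray below 0.012 m and angle between tray's own z axis and vertical below 0.08 rad and linear speed of each of tray, padlock below 0.03 m/s); the robot touches nothing.
It fails at once if the padlock gets into the scrap bin ((x of padlock in the frame of scrap_bin between -0.12 and 0.12 m and y of padlock in the frame of scrap_bin between -0.155 and 0.155 m and z of padlock in the frame of scrap_bin between -0.005 and 0.1 m)).
It fails at once if the bottle, mouse or glove box is moved by more than 30 mm (distance of any of bottle, mouse, glove_box from where it was at the start of the episode above 0.03 m).
Of cut_bench1, cut_bench2, cut_bench3 only 1 to 3 are there at a start; the rules pass over those that are not, and their reading is None.
Of cut_tray1, cut_tray2 only 1 to 2 are there at a start; the rules pass over those that are not, and their reading is None.
At some moment in a run one of cut_bench1, cut_bench2, cut_bench3, tray may be knocked a few centimetres aside while the robot is not near it.
It also fails if it takes over 210 s, if anything falls off the work surface, if the arm or the gripper's body presses on something with over 40 N, if the wrist force passes 120 N, or if a joint passes its speed limit or range.

ROBOT

A 7-joint arm with a two-finger parallel gripper is mounted at the origin on the work surface. World frame = base frame: x ahead of the robot, y to its left, z up, the work surface at z = 0. Lengths are in m, angles in rad, forces in N, time in s.
With the tool pointing down it reaches from about 0.425 to 0.825 m from the base axis. Payload 3.6 kg.
Tool frame: the origin (TCP) lies where the fingers leave the gripper's body, on its centre line; the fingertips stand 73 mm ahead of it and the grasp point (between the pads) lies 54 mm ahead of it; z points along the fingers, y is the line along which they close (so a half turn about z gives the same grasp; the last joint's range is limited). The gripper opens to 85 mm and grips with 20 to 120 N. Pads are 22 mm wide; open, the fingers measure 114 mm over their backs; the gripper's body (76 mm by 85 mm) begins 54 mm behind the grasp point. The pads swing forward as they close: fully open they stand 13 mm farther back than shut.
Start: joints at [-1.298, 0.615, -0.013, 1.423, 0.008, 1.103, -0.04], TCP at [0.191, 0.621, 0.304] pointing down, gripper open.
Joint ranges: [-3.12, 3.12], [-0.3, 2.06], [-1.34, 1.32], [0.26, 2.42], [-1.36, 4.5], [0.01, 1.98], [-2.84, 2.84]. Speed limits (rad/s): [2.79, 2.79, 3.14, 3.14, 3.14, 3.14, 3.14].

INTERFACE

Orientations are given as a unit quaternion [x, y, z, w].
In Python, from station import arm, snapshot, camera_info, ticket gives the robot as it stands. Calls block until the motion is done:
- arm.movep(position, orientation): joint-space move of the TCP to a pose.
- arm.line_to(position, velocity=0.15, ori=None): straight line of the TCP; ori=None keeps the orientation; velocity is the mean speed in m/s.
- arm.move_j(angles): joint-space move.
- arm.move_gripper(opening, effort=None): opening from 0.0 (shut) to 1.0 (fully open); effort is the grip in N (None keeps the last); returns when the fingers have stopped.
- arm.pause(seconds).
- arm.ik(position, orientation): joint angles nearest the present ones, or None.
- snapshot(name): name is "side" or "top" or "wrist"; returns the picture (420x560x3 uint8, blue, green, red); there is no depth.
- camera_info(name): a dict with "fx", "fy", "cx", "cy" (pixels), "R" (3x3) and "t" (3): a world point X has camera coordinates R X + t; the wrist camera has in their place "T_tool_cam" (4x4, takes a point from camera to tool coordinates, whose origin is the TCP and whose axes are the flange's). Camera axes: x right, y down, z forward; pixel columns grow to the right and rows downward; lengths in m; the calibration is good to about 2 mm. The wrist camera is an equidistant fisheye: a pixel r from the principal point sees the ray r / f radians off the axis. A picture is of the moment at which its call begins: read the wrist's pose just before it. camera_info takes no time and is no camera call.
A pose or a line that the arm cannot do raises arm.MotionError and nothing moves.
- ticket.finish_job(): hands the job in; it is judged then, once.
Readings, each from a call of its own:
- arm.read_time(): time.
- arm.read_joint_positions(): joint angles.
- arm.read_dq(): joint speeds.
- arm.read_effort(): joint torques, N m.
- arm.read_tool_pos(): TCP position.
- arm.read_eef_rot(): TCP orientation.
- arm.read_ft_force(): force on the tool from outside, world axes, zero at the start.
- arm.read_wrist_torque(): the same for the moment, N m.
- arm.read_opening(): opening from 0.0 (shut) to 1.0 (fully open).
- arm.read_finger_force(): force on a finger pad.
Only numpy, scipy, OpenCV 4.12 (cv2) and the standard library are available. Lean on these libraries where they do the work, as an engineer would, in place of code of your own. Each camera call takes 0.05 s, during which the arm holds its last target. There are 200 camera calls.

## Working session

There is one attempt and no reset: what is moved stays moved. The work goes in short steps, each a Python script; the robot and the scene stay as the last script left them, time stands still between calls to the robot, and variables do not carry over. Pictures are saved under pics/ and viewed, at most 14 in all, crops included, and the job is handed in when it is done.

```bash
ls; mkdir -p pics; python3 - <<'E'
from station import arm, snapshot, camera_info
import cv2,numpy as np
np.set_printoptions(precision=4,suppress=True)
for n in("side","top"):
    cv2.imwrite(f"pics/{n}0.png",snapshot(n)); print(n,camera_info(n))
print(camera_info("wrist"),arm.read_tool_pos(),arm.read_eef_rot(),arm.read_time())
E
```

```text
pics
side {'fx': 405.7809577857788, 'fy': 405.7809577857788, 'cx': 287.4399745842137, 'cy': 208.6358663044539, 'R': array([[ 0.7013, -0.7128, -0.0078],
       [-0.5334, -0.5174, -0.6691],
       [ 0.4729,  0.4734, -0.7431]]), 't': array([-0.3567,  0.4139,  0.9217])}
top {'fx': 492.24869095521535, 'fy': 492.24869095521535, 'cx': 276.3339653705603, 'cy': 211.36355650179416, 'R': array([[-0.01  , -0.9999,  0.0073],
       [-0.9985,  0.0096, -0.0542],
       [ 0.0541, -0.0079, -0.9985]]), 't': array([0.0339, 0.5564, 1.5768])}
{'fx': 325.19226210127806, 'fy': 325.19226210127806, 'cx': 282.091588600651, 'cy': 205.78965858332944, 'T_tool_cam': array([[ 0.0004, -0.9607, -0.2777,  0.0711],
       [ 1.    ,  0.0006, -0.0004, -0.0005],
       [ 0.0006, -0.2777,  0.9607, -0.0702],
       [ 0.    ,  0.    ,  0.    ,  1.    ]])} [0.1912 0.6207 0.3028] [ 0.1488  0.9889 -0.0012 -0.0002] 0.1
```

View pics/top0.png

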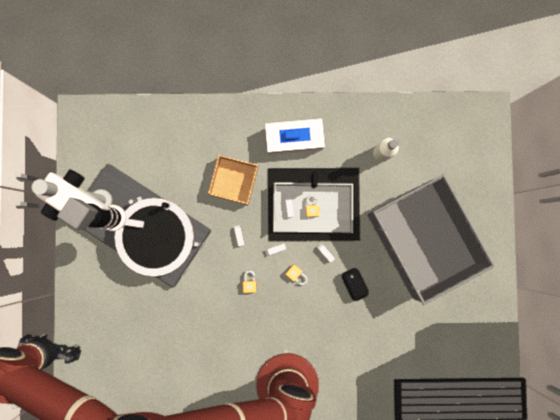

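View pics/side0.png

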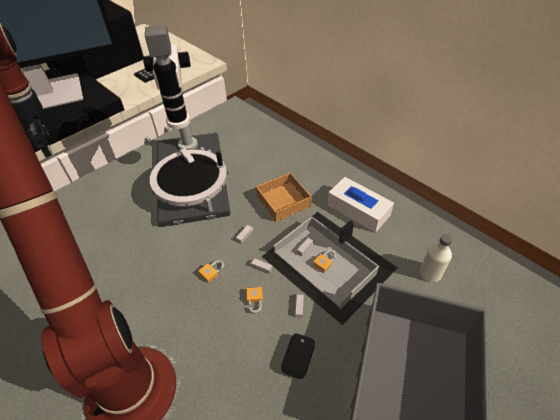

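```bash
cat > h.py <<'E'
from station import arm, snapshot, camera_info, ticket
import cv2, numpy as np
from scipy.spatial.transform import Rotation as Ro
np.set_printoptions(precision=4,suppress=True)
def quat(yaw,tilt=0):  # tool down, y axis at yaw+90deg (world); tilt: z swings towards yaw direction
    return (Ro.from_euler('z',yaw,degrees=True)*Ro.from_euler('y',-tilt,degrees=True)*Ro.from_quat([0,1,0,0])).as_quat()
def cam(name):
    c=camera_info(name); K=np.array([[c['fx'],0,c['cx']],[0,c['fy'],c['cy']],[0,0,1]])
    if name!='wrist': return K,c['R'],c['t']
    T=np.eye(4);T[:3,:3]=Ro.from_quat(arm.read_eef_rot()).as_matrix();T[:3,3]=arm.read_tool_pos()
    W=np.linalg.inv(T@c['T_tool_cam']); return K,W[:3,:3],W[:3,3]
def shot(name): C=cam(name); return snapshot(name),C
def world(px,z,C,fish=False):
    K,R,t=C; p=np.array(px,float).reshape(-1,1,2)
    u=(cv2.fisheye.undistortPoints(p,K,np.zeros(4)) if fish else cv2.undistortPoints(p,K,None))[:,0]
    d=np.c_[u,np.ones(len(u))]@R; o=-R.T@t
    return o+d*((np.reshape(z,(-1,1))-o[2])/d[:,2:])
def pix(X,C,fish=False):
    K,R,t=C; X=np.array(X,float).reshape(-1,1,3); r=cv2.Rodrigues(R)[0]
    return (cv2.fisheye.projectPoints(X,r,t,K,np.zeros(4)) if fish else cv2.projectPoints(X,r,t,K,None))[0][:,0]
E
python3 - <<'E'
from h import *
for p,y in (((.5,0,.5),0),((.5,0,.5),-90),((.5,0,.45),0),((.45,0,.45),0)):
    try: arm.movep(p,quat(y)); print(p,y); break
    except arm.MotionError as e: print(p,y,e)
im,C=shot('wrist'); cv2.imwrite('pics/w1.png',im); np.savez('w1.npz',*C)
print(arm.read_time(),arm.read_joint_positions())
T=cam('top')
for n,px,z in [('cutA',(238,237),.018),('cutB',(275,250),.018),('cutC',(326,254),.018),('lockT',(313,208),.025),('lock1',(250,283),.02),('lock2',(294,273),.02),('grip',(315,180),.1),('stage',(154,237),.085),('pin',(165,205),.137),('box',(233,180),.045)]:
    w=world(px,z,T)[0]; print(n,w,np.hypot(w[0],w[1]))
print(world([(370,212),(443,178),(491,265),(423,300)],.12,T))
E
```

```text
(0.5, 0, 0.5) 0
2.7 [-0.3754  0.2559  0.4506  1.4913 -0.1119  1.4206  1.652 ]
cutA [0.4751 0.1526 0.018 ] 0.49903856859133583
cutB [0.4322 0.034  0.018 ] 0.43356566713269945
cutC [ 0.4177 -0.1298  0.018 ] 0.4374487258938665
lockT [ 0.5659 -0.0895  0.025 ] 0.5728897804284544
lock1 [0.3279 0.115  0.02  ] 0.3474611406320875
lock2 [ 0.3582 -0.0261  0.02  ] 0.3591628923412655
grip [ 0.6475 -0.0907  0.1   ] 0.6537829325193619
stage [0.4775 0.4062 0.085 ] 0.6269002066084445
pin [0.5723 0.3613 0.137 ] 0.676759717164973
box [0.6563 0.1655 0.045 ] 0.6768702303420302
[[ 0.5464 -0.2539  0.12  ]
 [ 0.6477 -0.4782  0.12  ]
 [ 0.383  -0.6156  0.12  ]
 [ 0.2807 -0.4077  0.12  ]]
```

View pics/w1.png

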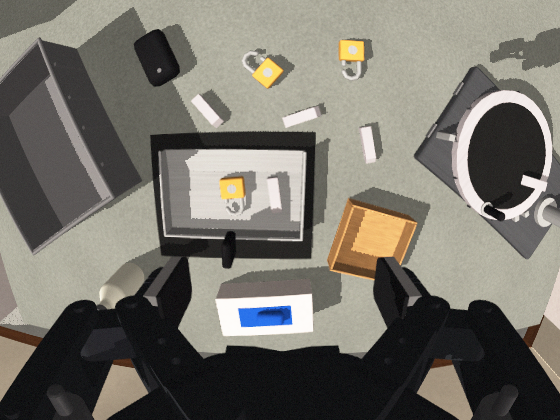

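```bash
cat >> h.py <<'E'
def box(x,y,yaw,z0=0,L=.065,W=.018,H=.018):
    c=np.array([[a*L/2,b*W/2,h] for a in(-1,1) for b in(-1,1) for h in(z0,z0+H)])
    return Ro.from_euler('z',yaw,degrees=True).apply(c)+[x,y,0]
def bars(im,C,fish,z0=0,lo=150,roi=None):
    """white bars: x,y,yaw(deg). roi: (xmin,xmax,ymin,ymax) world"""
    h=cv2.cvtColor(im,cv2.COLOR_BGR2HSV); m=((h[...,1]<40)&(h[...,2]>lo)).astype(np.uint8)
    out=[]
    for c in cv2.findContours(m,cv2.RETR_EXTERNAL,cv2.CHAIN_APPROX_NONE)[0]:
        if len(c)<20: continue
        w=world(c[:,0],z0+.012,C,fish)[:,:2]
        (cx,cy),(a,b),ang=cv2.minAreaRect((w*1000).astype(np.float32))
        if not(45<max(a,b)<85 and 10<min(a,b)<34): continue
        yaw=ang if a>b else ang+90; x,y=cx/1000,cy/1000
        M=cv2.moments(c); t=np.array([M['m10'],M['m01']])/M['m00']
        for _ in range(4):
            hu=cv2.convexHull(pix(box(x,y,yaw,z0),C,fish).astype(np.float32)); M=cv2.moments(hu)
            e=np.array([M['m10'],M['m01']])/M['m00']
            d=world([t,e],z0+.009,C,fish); x+=d[0,0]-d[1,0]; y+=d[0,1]-d[1,1]
        if roi is None or (roi[0]<x<roi[1] and roi[2]<y<roi[3]): out.append((round(x,4),round(y,4),round((yaw+90)%180-90,1),round(max(a,b)),round(min(a,b))))
    return out
E
python3 - <<'E'
from h import *
im=cv2.imread('pics/w1.png'); C=[v for v in np.load('w1.npz').values()]
for p in((207,109),(190,125),(275,193),(200,210)): print(im[p[1],p[0]])
for lo in(150,180,200): print(lo,bars(im,C,True,lo=lo))
print(bars(cv2.imread('pics/top0.png'),cam('top'),False,lo=180))
cv2.imwrite('pics/c1.png',cv2.resize(im[30:290,140:430],None,fx=2.7,fy=2.3,interpolation=cv2.INTER_CUBIC))
E
```

```text
[235 237 244]
[ 95 103 105]
[233 236 242]
[213 219 226]
150 []
180 [(np.float64(0.8064), np.float64(-0.3711), -48.2, 53, 21), (np.float64(0.7957), np.float64(-0.4057), -30.6, 54, 16), (np.float64(0.8054), np.float64(0.6705), 83.3, 60, 29), (np.float64(0.7752), np.float64(0.32), 48.5, 49, 17), (np.float64(0.778), np.float64(0.6576), 57.3, 48, 17), (np.float64(0.7056), np.float64(-0.0029), -89.7, 48, 21), (np.float64(0.4782), np.float64(0.1501), 13.4, 68, 31), (np.float64(0.4287), np.float64(0.1553), -87.2, 48, 26), (np.float64(0.4334), np.float64(0.0289), -73.4, 61, 33), (np.float64(0.4199), np.float64(-0.1313), 43.7, 69, 30), (np.float64(0.3512), np.float64(0.1158), -77.0, 48, 30)]
200 [(np.float64(0.7968), np.float64(-0.4077), -27.4, 47, 13), (np.float64(0.4776), np.float64(0.1519), 11.6, 64, 20), (np.float64(0.4331), np.float64(0.0294), -71.0, 58, 19), (np.float64(0.4196), np.float64(-0.1308), 40.6, 66, 19)]
[(np.float64(0.2858), np.float64(0.8838), -78.1, 71, 25)]
```

View pics/c1.png

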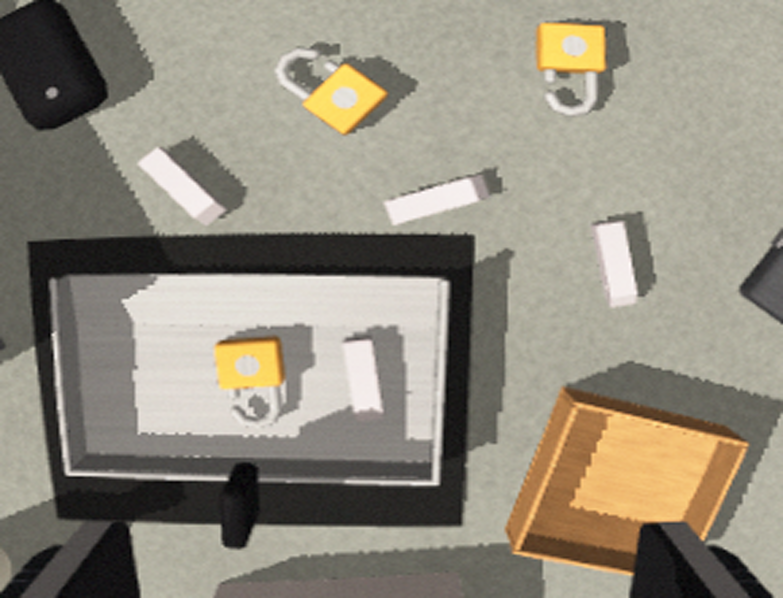

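```bash
python3 - <<'E'
from h import *
C=[v for v in np.load('w1.npz').values()]
f=lambda P,z,cr=True:world([(140+x/2.7,30+y/2.3) for x,y in P] if cr else P,z,C,True)
ang=lambda a,b:np.degrees(np.arctan2(*(b-a)[1::-1]))
p=f([(69,472),(438,483),(52,280),(448,280)],.042);print('tray',p,ang(p[0],p[1]))
p=f([(28,242),(474,235),(462,523),(57,517)],.002);print('mat',p,p.mean(0))
p=f([(568,388),(746,441),(508,550)],.045);print('box',p,(p[1]+p[2])/2,ang(p[0],p[1]),ang(p[0],p[2]))
p=f([(215,342),(282,338),(285,388),(217,388)],.026);print('lock',p,p.mean(0))
print('cutT',bars(cv2.imread('pics/w1.png'),C,True,.005,lo=228))
p=f([(475,68),(416,157),(527,257)],.03,False);print('base',p,ang(p[0],p[1]),ang(p[1],p[2]))
p=f([(457,155),(551,120),(510,90),(480,218)],.085,False);print('ring',p)
p=f([(235,465),(238,545)],.102);print('grip',p)
T=cam('top');print(world([(154,200)],.085,T))
# stage ring from top view: circle of white
im=cv2.imread('pics/top0.png')
cr=im[150:310,50:270];cv2.imwrite('pics/c2.png',cv2.resize(cr,None,fx=3.6,fy=3.6,interpolation=cv2.INTER_CUBIC))
E
```

```text
tray [[ 0.6374 -0.2112  0.042 ]
 [ 0.6434  0.0363  0.042 ]
 [ 0.4857 -0.2089  0.042 ]
 [ 0.4894  0.0395  0.042 ]] 88.6196442173061
mat [[ 0.4586 -0.241   0.002 ]
 [ 0.4592  0.0588  0.002 ]
 [ 0.696   0.057   0.002 ]
 [ 0.696  -0.2426  0.002 ]] [ 0.5774 -0.0919  0.002 ]
box [[0.5674 0.1165 0.045 ]
 [0.6097 0.2439 0.045 ]
 [0.6998 0.0848 0.045 ]] [0.6547 0.1644 0.045 ] 71.6578750344471 -13.45876092798004
lock [[ 0.5374 -0.107   0.026 ]
 [ 0.5346 -0.0636  0.026 ]
 [ 0.5731 -0.0626  0.026 ]
 [ 0.5731 -0.1072  0.026 ]] [ 0.5545 -0.0851  0.026 ]
cutT [(np.float64(0.5658), np.float64(-0.0144), 7.2, 53, 19), (np.float64(0.4765), np.float64(0.1509), 11.6, 61, 18), (np.float64(0.4329), np.float64(0.0295), -70.6, 56, 18), (np.float64(0.4169), np.float64(-0.132), 40.6, 56, 17)]
base [[0.3197 0.3553 0.03  ]
 [0.4943 0.2371 0.03  ]
 [0.706  0.5659 0.03  ]] -34.10567439246083 57.22309896826591
ring [[0.4806 0.2898 0.085 ]
 [0.3967 0.5145 0.085 ]
 [0.3571 0.3986 0.085 ]
 [0.5907 0.357  0.085 ]]
grip [[ 0.6066 -0.0845  0.102 ]
 [ 0.6671 -0.0863  0.102 ]]
[[0.5917 0.4066 0.085 ]]
```

View pics/c2.png

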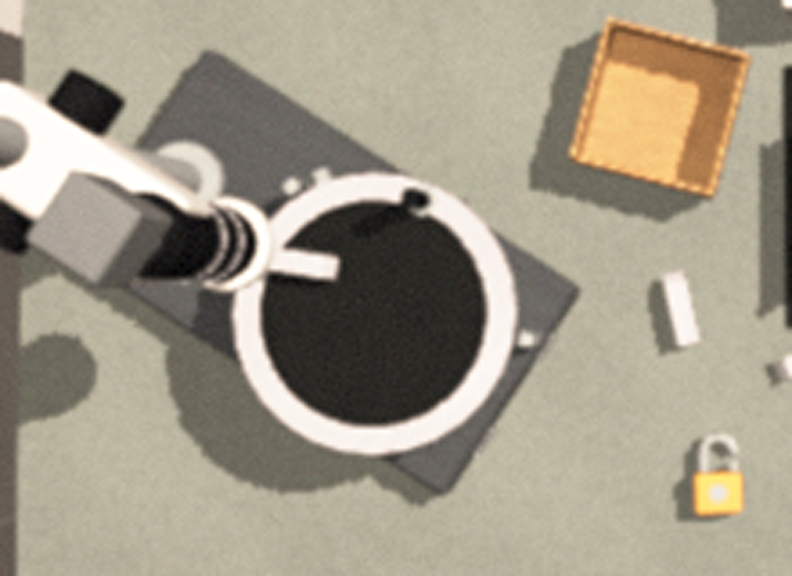

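```bash
python3 - <<'E'
from h import *
C=[v for v in np.load('w1.npz').values()]
A=np.array([.4775,.4055]); 
P=lambda a,r=.105:A+r*np.array([np.cos(np.radians(a)),np.sin(np.radians(a))])
for a in(-18,-22,-26): print(pix([[*P(a),.137],[*P(a),.085]],C,True), pix([[*P(a),.137]],cam('top')))
a=-19
arm.move_gripper(.5)
arm.movep([*P(a),.30],quat(a)); im,W=shot('wrist'); cv2.imwrite('pics/w2.png',im)
print(pix([[*P(a),.137]],W,True),arm.read_time(),arm.read_opening())
E
```

```text
[[504.1677 219.8759]
 [487.9696 210.8815]] [[161.0419 203.3361]]
[[501.4687 218.5104]
 [485.3026 209.5611]] [[163.3527 204.1526]]
[[498.856  216.8521]
 [482.7168 207.9711]] [[165.599  205.1286]]
[[284.5312 207.4844]] 4.8167 0.49896583294899444
```

View pics/w2.png

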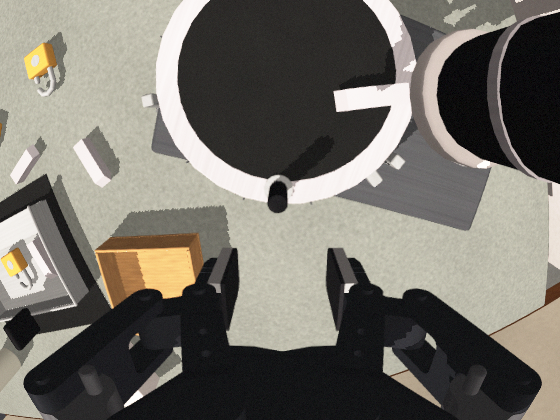

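```bash
python3 - <<'E'
from h import *
W=cam('wrist'); p=world([(278,203)],.137,W,True)[0]; A=np.array([.4775,.4055]); d=p[:2]-A
a0=np.degrees(np.arctan2(d[1],d[0])); r=np.hypot(*d); print(p,a0,r)
if abs(r-.105)>.008: raise SystemExit
A=p[:2]-.105*d/r
P=lambda a:A+.105*np.array([np.cos(np.radians(a)),np.sin(np.radians(a))])
arm.line_to([*P(a0),.30],ori=quat(a0)); arm.line_to([*P(a0),.163],.1); arm.move_gripper(.3)
print(arm.read_opening(),arm.read_ft_force())
f0=np.array(arm.read_ft_force())
a=a0
while a>a0-129:
    a-=8 if a>a0-112 else 2.5
    arm.line_to([*P(a),.163],.09,quat(a)); f=np.array(arm.read_ft_force())-f0
    print(round(a-a0,1),f,end=' ')
    if a<a0-110 and np.hypot(*f[:2])>12: break
arm.line_to([*P(a+2.5),.163],.05,quat(a+2.5))
arm.line_to([*P(a+2.5),.32],.2)
im,W=shot('wrist'); cv2.imwrite('pics/w3.png',im); np.savez('w3.npz',*W); print(A,arm.read_time(),cam('wrist')[2]-W[2])
E
```

```text
[0.572  0.3678 0.137 ] -21.761731238168306 0.10171071732729826
0.3002825296519244 [ 0.7994  0.8064 -0.591 ]
-8.0 [-1.5208 -0.837  -0.1162] -16.0 [-0.5906  0.29    1.0114] -24.0 [-1.2779 -1.638   1.025 ] -32.0 [-1.2006 -0.4636  0.5626] -40.0 [-0.8566 -1.1676  0.742 ] -48.0 [-0.7852 -0.7804  0.9692] -56.0 [-0.4971 -0.2774  1.105 ] -64.0 [-0.3349 -1.4835  0.956 ] -72.0 [-0.1052 -2.2061  0.6536] -80.0 [-0.4712 -1.1443  0.3987] -88.0 [-1.1786 -1.1327  0.0149] -96.0 [-0.2279 -1.629   0.2007] -104.0 [-0.8837 -1.6147  0.6673] -112.0 [-0.8802  0.0233 -0.1725] -114.5 [-0.8258 -0.406   1.4634] -117.0 [-1.2019 -0.4144  0.359 ] -119.5 [ 0.4703 -1.6011  0.3133] -122.0 [ 4.6642 -6.7321 -2.8407] -124.5 [  9.8398 -10.9721  -6.4807] [0.4744 0.4067] 13.8083 [-0.0001 -0.0002 -0.    ]
```

View pics/w3.png

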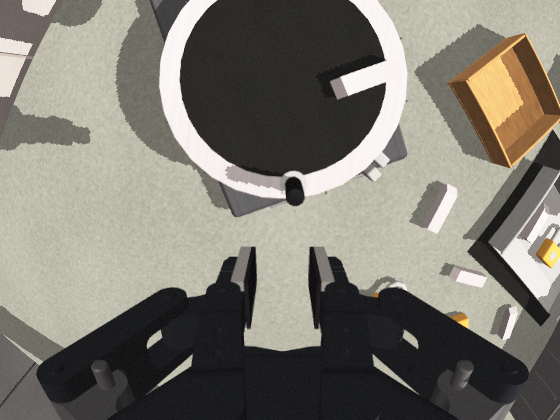

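```bash
python3 - <<'E'
from h import *
C=[v for v in np.load('w3.npz').values()]
print(world([(295,196)],.137,C,True))
p=world([(333,76),(385,60),(346,97),(390,83),(339,87)],.103,C,True); print(p)
for a,b in((0,1),(2,3)): d=p[b]-p[a]; print(np.degrees(np.arctan2(d[1],d[0])),np.hypot(*d[:2]))
im=cv2.imread('pics/w3.png')[50:120,310:420]; g=cv2.cvtColor(im,cv2.COLOR_BGR2GRAY)
print(g[10:60:4,10:100:5])
E
```

```text
[[0.3984 0.3393 0.137 ]]
[[0.4984 0.3708 0.103 ]
 [0.5408 0.3432 0.103 ]
 [0.4906 0.3506 0.103 ]
 [0.5268 0.327  0.103 ]
 [0.4938 0.3608 0.103 ]]
-33.10260506310644 0.050609088183129085
-33.13698650732477 0.043265395681232846
[[ 42  46  42  43  44  44  45  37  27  24  25  28  25 149 245 244 246 218]
 [ 46  41  43  43  40  33  30  26  30  27  24 198 246 246 245 245 246 248]
 [ 41  42  33  25  26  31  27  26  25 245 247 246 246 246 245 245 246 248]
 [ 42  27  25  31  28  29  76 247 248 247 247 246 246 245 245 245 245 249]
 [ 26  27  27  20  88 248 249 247 247 247 247 247 246 246 245 245 245 249]
 [ 27  23  54 148 142 248 248 247 248 247 247 247 246 245 245 247 245 247]
 [ 44  25  48 144 143 249 248 248 248 248 247 246  79  73 245 247 246 248]
 [ 40  25  26 143 146 228 248 248 247 244  47  43  44 117 247 246 247 248]
 [ 40  27  27 144 147 147 248 217  41  47  45  41  42 202 247 247 247 246]
 [ 39  25  24  32 142 112  41  44  41  43  43  47  43 239 248 247 248 248]
 [ 40  37  41  41  38  45  42  43  41  41  38  41  41 247 246 247 249 192]
 [ 39  43  42  46  43  42  42  46  46  45  44  41  42 245 248 246 249 190]
 [ 41  42  45  43  39  41  40  40  43  43  40  43  44 245 248 245 248 191]]
```

```bash
cat >> h.py <<'E'
def pick(x,y,yaw,z,opening=.75,up=.26,effort=50):
    """z: TCP height at grasp"""
    arm.move_gripper(opening); arm.movep([x,y,up],quat(yaw)); arm.line_to([x,y,z],.2)
    arm.move_gripper(0,effort); arm.line_to([x,y,up],.25); o=arm.read_opening()
    print('pick',round(o*85,1),'mm',arm.read_finger_force(),'t',arm.read_time()); return o
def place(x,y,yaw,z,opening,up=.26):
    arm.movep([x,y,up],quat(yaw)); arm.line_to([x,y,z],.2); arm.move_gripper(opening); arm.line_to([x,y,up],.25)
E
python3 - <<'E'
from h import *
C=[v for v in np.load('w3.npz').values()]
p=world([(346,85)],.103,C,True)[0,:2]; d=np.radians(-33); c=p+.033*np.array([np.cos(d),np.sin(d)]); print(c)
o=pick(*c,-33,.163)
im,_=shot('side'); cv2.imwrite('pics/s1.png',im)
if .15<o<.35:
    place(.562,-.178,-1,.088,.29)
    o=pick(.5545,-.085,2,.083,.75)
    im,W=shot('wrist'); cv2.imwrite('pics/w4.png',im)
E
```

```text
[0.5268 0.3391]
pick 16.3 mm 49.151211977005005 t 17.4583
pick 40.2 mm 50.58815360069275 t 24.6167
```

```bash
python3 - <<'E'
from h import *
d=np.radians(-16); c=np.array([.6547,.1644])-.015*np.array([np.cos(d),np.sin(d)])
place(*c,-16,.086,.62)
arm.movep([.5,0,.5],quat(0)); im,C=shot('wrist'); cv2.imwrite('pics/w5.png',im); np.savez('w5.npz',*C)
print(bars(im,C,True,lo=200),'\n',bars(im,C,True,.005,lo=228),arm.read_time())
cv2.imwrite('pics/c5.png',cv2.resize(im[30:290,140:430],None,fx=2.7,fy=2.3,interpolation=cv2.INTER_CUBIC))
E
```

```text
[(np.float64(0.7955), np.float64(-0.4059), -30.7, 48, 15), (np.float64(0.5581), np.float64(-0.1825), -4.4, 58, 18), (np.float64(0.4778), np.float64(0.1509), 12.4, 65, 23), (np.float64(0.4333), np.float64(0.0294), -71.4, 59, 20), (np.float64(0.4198), np.float64(-0.1308), 40.8, 67, 19)] 
 [(np.float64(0.5563), np.float64(-0.1806), -1.6, 55, 17), (np.float64(0.4769), np.float64(0.1508), 11.9, 63, 18), (np.float64(0.4329), np.float64(0.0292), -69.9, 57, 18), (np.float64(0.4168), np.float64(-0.132), 40.6, 56, 18)] 29.1333
```

View pics/c5.png

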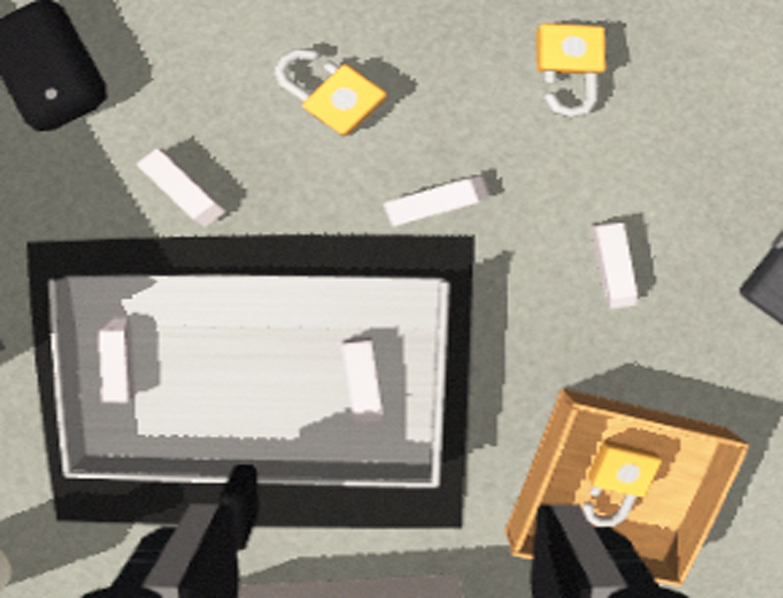

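```bash
python3 - <<'E'
from h import *
slots=[(-.138),(-.098),(-.058)]
for (x,y,yaw),s in zip([(.4776,.1511,12),(.4331,.0294,-71),(.4190,-.131,-139.3)],slots):
    arm.move_gripper(.75)
    arm.movep([x,y,.28],quat(yaw)); im,C=shot('wrist'); cv2.imwrite(f'pics/h{s}.png',im)
    b=[q for q in bars(im,C,True,lo=200) if np.hypot(q[0]-x,q[1]-y)<.08 and q[0]<.49]
    print((x,y,yaw),b)
    if len(b)!=1: break
    b=b[0]; 
    if np.hypot(b[0]-x,b[1]-y)>.008: x,y=b[0],b[1]; yaw=min((b[2]+k for k in(-180,0,180)),key=lambda v:abs(v-yaw)); print('moved')
    o=pick(float(x),float(y),float(yaw),.077)
    if not .15<o<.3: break
    place(.560,s,-1,.088,.29)
arm.movep([.5,0,.5],quat(0)); im,C=shot('wrist'); cv2.imwrite('pics/w6.png',im); np.savez('w6.npz',*C)
print(arm.read_time())
cv2.imwrite('pics/c6.png',cv2.resize(im[30:290,140:430],None,fx=2.7,fy=2.3,interpolation=cv2.INTER_CUBIC))
E
```

```text
(0.4776, 0.1511, 12) [(np.float64(0.4779), np.float64(0.1502), 12.4, 63, 19)]
pick 16.6 mm 49.27579700946808 t 33.3917
(0.4331, 0.0294, -71) [(np.float64(0.4338), np.float64(0.0282), -71.0, 57, 18)]
pick 16.6 mm 48.81919741630554 t 41.275
(0.419, -0.131, -139.3) []
48.15
```

View pics/c6.png

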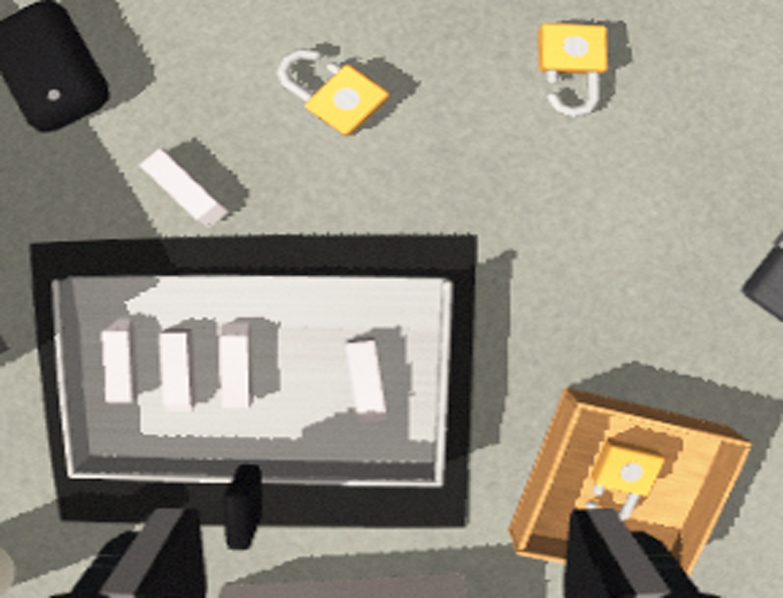

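```bash
cat > tip.py <<'E'
from h import *
YAW=-61.3
hd=np.array([np.cos(np.radians(YAW)),np.sin(np.radians(YAW))])
LIP=np.array([.4644,-.4389])+.015*hd
def tcp(t,lipz=.175,back=0):
    s,c=np.sin(np.radians(t)),np.cos(np.radians(t))
    return [*(LIP+hd*(c*.162-s*.116-back)),lipz+s*.162+c*.116]
E
python3 - <<'E'
from h import *
from tip import *
im,C=cv2.imread('pics/w6.png'),[v for v in np.load('w6.npz').values()]
b=[q for q in bars(im,C,True,lo=200) if q[0]<.49]; print(b)
x,y=(float(v) for v in b[0][:2]); print(pick(x,y,-139.3,.077))
place(.560,-.058,-1,.088,.29)
arm.movep([.5,0,.5],quat(0)); im,C=shot('wrist'); cv2.imwrite('pics/w7.png',im); np.savez('w7.npz',*C)
cv2.imwrite('pics/c7.png',cv2.resize(im[30:290,140:430],None,fx=2.7,fy=2.3,interpolation=cv2.INTER_CUBIC))
for t in(0,10,20,30,40,50,60,66,70):
    for bk in(0,.05,.1):
        q=arm.ik(tcp(t,back=bk),quat(YAW,t)); print(t,bk,np.array(tcp(t,back=bk)),'None' if q is None else np.array(q))
        if q is not None: break
print(arm.read_time())
E
```

```text
[(np.float64(0.4197), np.float64(-0.1308), 40.8, 67, 19)]
pick 16.6 mm 48.9211106300354 t 52.2417
0.19567345743279685
0 0 [ 0.5494 -0.5942  0.291 ] [ 0.5913  0.9908  0.6666  0.8133 -0.5467  1.4695  1.5607]
10 0 [ 0.5385 -0.5743  0.3174] [ 0.5093  0.8503  0.6512  1.0652 -0.4861  1.1915  1.5832]
20 0 [ 0.5257 -0.5508  0.3394] [ 0.4151  0.7325  0.6757  1.29   -0.464   0.9221  1.6013]
30 0 [ 0.5111 -0.5242  0.3565] [ 0.2571  0.6649  0.8286  1.5005 -0.5847  0.6815  1.7118]
40 0 [ 0.4954 -0.4955  0.368 ] [ 0.1844  0.5605  0.7857  1.6966 -0.5146  0.3743  1.669 ]
50 0 [ 0.4789 -0.4655  0.3737] [ 0.129   0.4791  0.7297  1.8828 -0.0522  0.0589  1.2129]
60 0 [ 0.4623 -0.435   0.3733] [ 1.318   0.6084 -1.1475  2.025   1.9542  1.0432 -0.4407]
66 0 [ 0.4524 -0.4169  0.3702] [ 1.2907  0.6159 -1.1476  2.125   2.0947  1.1647 -0.5953]
70 0 [ 0.4459 -0.405   0.3669] [ 1.2656  0.6336 -1.148   2.1887  2.1733  1.2708 -0.6791]
56.8917
```

View pics/c7.png

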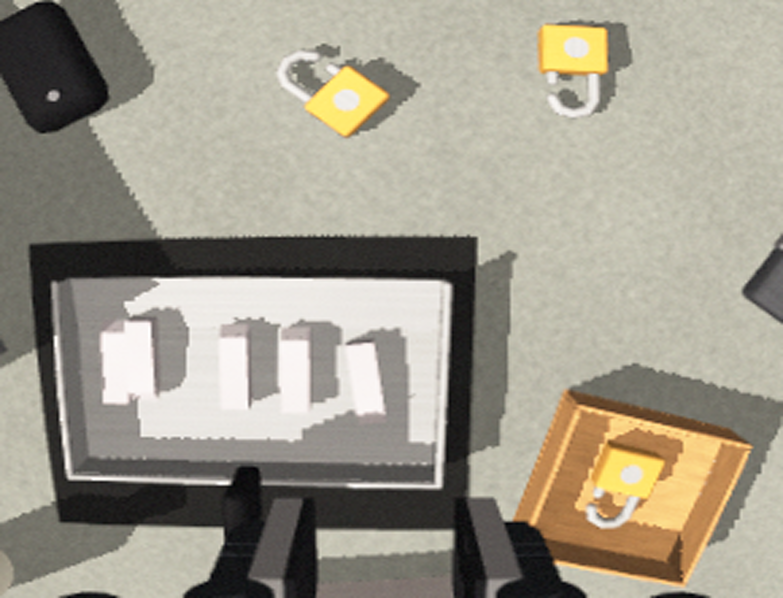

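```bash
python3 - <<'E'
from h import *
import tip
from tip import *
L0=LIP.copy()
for yaw in(-61.3,-50,-70):
  for lz in(.16,.12):
    for o in(0,.03,.06):
        hd=np.array([np.cos(np.radians(yaw)),np.sin(np.radians(yaw))]); tip.hd=hd; tip.LIP=L0+o*np.array([.72,-.69]); r=[]
        for t in(50,55,60,65):
            q=arm.ik(tip.tcp(t,lz),quat(yaw,t)); r.append('-' if q is None else f'{t}:q1 {q[0]:.2f} q5 {q[4]:.2f} q6 {q[5]:.2f}')
        print(yaw,lz,o,r)
E
```

```text
-61.3 0.16 0 ['50:q1 0.14 q5 -0.05 q6 0.02', '55:q1 1.32 q5 1.86 q6 1.00', '60:q1 1.31 q5 1.99 q6 1.07', '65:q1 1.29 q5 2.10 q6 1.18']
-61.3 0.16 0.03 ['50:q1 0.19 q5 -0.19 q6 0.06', '55:q1 1.22 q5 1.83 q6 0.88', '60:q1 1.30 q5 1.99 q6 1.08', '65:q1 1.28 q5 2.11 q6 1.17']
-61.3 0.16 0.06 ['50:q1 0.22 q5 -0.33 q6 0.10', '55:q1 1.21 q5 1.82 q6 0.88', '60:q1 1.20 q5 1.98 q6 0.94', '65:q1 1.18 q5 2.11 q6 1.04']
-61.3 0.12 0 ['50:q1 1.32 q5 1.83 q6 1.01', '55:q1 1.31 q5 1.96 q6 1.07', '60:q1 1.29 q5 2.08 q6 1.16', '65:q1 1.26 q5 2.18 q6 1.28']
-61.3 0.12 0.03 ['50:q1 1.22 q5 1.78 q6 0.87', '55:q1 1.21 q5 1.94 q6 0.93', '60:q1 1.28 q5 2.08 q6 1.15', '65:q1 1.26 q5 2.19 q6 1.27']
-61.3 0.12 0.06 ['50:q1 1.11 q5 1.73 q6 0.75', '55:q1 1.20 q5 1.93 q6 0.93', '60:q1 1.19 q5 2.07 q6 1.01', '65:q1 1.17 q5 2.19 q6 1.12']
-50 0.16 0 ['50:q1 1.09 q5 1.71 q6 0.40', '55:q1 1.41 q5 1.94 q6 0.78', '60:q1 1.41 q5 2.13 q6 0.84', '65:q1 1.41 q5 2.29 q6 0.94']
-50 0.16 0.03 ['50:q1 0.96 q5 1.62 q6 0.32', '55:q1 1.39 q5 1.92 q6 0.79', '60:q1 1.39 q5 2.11 q6 0.84', '65:q1 1.39 q5 2.27 q6 0.94']
-50 0.16 0.06 
[... 632 characters left out ...]
 1.20 q5 1.99 q6 1.35']
-70 0.16 0.03 ['50:q1 0.06 q5 0.00 q6 0.14', '55:q1 -0.04 q5 0.61 q6 0.01', '60:q1 1.22 q5 1.91 q6 1.25', '65:q1 1.20 q5 2.01 q6 1.35']
-70 0.16 0.06 ['50:q1 0.10 q5 -0.13 q6 0.18', '55:q1 0.01 q5 0.10 q6 0.05', '60:q1 1.21 q5 1.93 q6 1.25', '65:q1 1.19 q5 2.03 q6 1.34']
-70 0.12 0 ['50:q1 0.01 q5 -1.32 q6 0.04', '55:q1 1.25 q5 1.88 q6 1.23', '60:q1 1.22 q5 1.98 q6 1.32', '65:q1 1.18 q5 2.06 q6 1.44']
-70 0.12 0.03 ['50:q1 0.08 q5 -0.02 q6 0.05', '55:q1 1.23 q5 1.89 q6 1.23', '60:q1 1.21 q5 1.99 q6 1.31', '65:q1 1.18 q5 2.08 q6 1.42']
-70 0.12 0.06 ['50:q1 0.12 q5 -0.14 q6 0.09', '55:q1 1.22 q5 1.90 q6 1.23', '60:q1 1.20 q5 2.00 q6 1.31', '65:q1 1.18 q5 2.10 q6 1.41']
```

```bash
python3 - <<'E'
from h import *
from tip import *
arm.move_j([.5,.30,-.6,1.49,.15,1.38,1.45]); print(arm.read_tool_pos(),arm.read_eef_rot())
g=[.5704+.079,-.0877]
for z in(.28,.13):
    print('grip',z,np.array(arm.ik([*g,z],quat(-1.2))))
import tip
L0=LIP.copy()
for o in(0,.04):
  tip.LIP=L0+o*np.array([.72,-.69])
  for t in(0,15,30,40,50,55,60,65,70):
    q=arm.ik(tip.tcp(t),quat(YAW,t)); print(o,t,q and np.array(q))
print(arm.read_time())
E
```

```text
[ 0.5077 -0.0539  0.4837] [0.0087 0.9998 0.0116 0.0098]
grip 0.28 [ 0.3863  0.6923 -0.5228  1.4276  0.3623  1.118   1.3543]
grip 0.13 [ 0.3402  0.85   -0.4294  1.5637  0.4398  0.8253  1.2877]Traceback (most recent call last):
  File "<stdin>", line 12, in <module>
ValueError: The truth value of an array with more than one element is ambiguous. Use a.any() or a.all()
```

```bash
python3 - <<'E'
from h import *
import tip
L0=tip.LIP.copy()
for o in(0,.04):
  tip.LIP=L0+o*np.array([.72,-.69])
  for t in(0,15,30,40,50,55,60,65,70):
    print(o,t,arm.ik(tip.tcp(t),quat(tip.YAW,t)))
E
```

```text
0 0 [ 0.8534  0.9353 -0.1702  0.7965  0.1384  1.4182  1.2315]
0 15 [ 0.8577  0.7257 -0.2025  1.1627  0.2603  1.0282  1.1142]
0 30 [ 0.867   0.5609 -0.2603  1.4796  0.5341  0.6865  0.8358]
0 40 [ 0.7804  0.4662 -0.1651  1.6785  0.8083  0.4709  0.5236]
0 50 [ 0.369   0.4159  0.3602  1.8769  1.2607  0.1923 -0.0361]
0 55 [ 0.1671  0.432   0.6083  1.9712  2.1515  0.1527 -0.9805]
0 60 [ 0.5281  0.3711  0.0522  2.0467  2.1016  0.4828 -0.865 ]
0 65 [ 0.7592  0.3864 -0.2992  2.1227  2.179   0.73   -0.9106]
0 70 [ 0.7516  0.4041 -0.3316  2.2021  2.2805  0.889  -1.0347]
0.04 0 [ 0.8299  1.0498 -0.1517  0.5366  0.1315  1.5603  1.2535]
0.04 15 [ 0.8374  0.803  -0.1833  1.0008  0.2452  1.1077  1.1429]
0.04 30 [ 0.8356  0.6241 -0.2191  1.3542  0.4809  0.7316  0.9002]
0.04 40 [ 0.7751  0.5279 -0.1574  1.566   0.7445  0.5056  0.6043]
0.04 50 [0.4734 0.4649 0.2367 1.7704 1.1409 0.2421 0.1071]
0.04 55 [ 0.1627  0.5065  0.6695  1.8713  2.1658  0.0719 -1.0186]
0.04 60 [ 0.4778  0.4272  0.1479  1.9501  2.0791  0.4136 -0.8427]
0.04 65 [ 0.4231  0.4279  0.1851  2.0359  2.2919  0.5358 -1.0852]
0.04 70 [ 1.2614  0.6927 -1.1484  2.0919  2.1918  1.2564 -0.5997]
```

```bash
cat >> tip.py <<'E'
Q={0:[.8534,.9353,-.1702,.7965,.1384,1.4182,1.2315],15:[.8577,.7257,-.2025,1.1627,.2603,1.0282,1.1142],30:[.867,.5609,-.2603,1.4796,.5341,.6865,.8358],40:[.7804,.4662,-.1651,1.6785,.8083,.4709,.5236],60:[.5281,.3711,.0522,2.0467,2.1016,.4828,-.865],65:[.7592,.3864,-.2992,2.1227,2.179,.73,-.9106],70:[.7516,.4041,-.3316,2.2021,2.2805,.889,-1.0347]}
Q={k:np.array(v) for k,v in Q.items()}
def state():
    R=Ro.from_quat(arm.read_eef_rot()).as_matrix(); p=np.array(arm.read_tool_pos()); x,y,z=-R[:,0],R[:,1],-R[:,2] # tray axes
    lip=p-.162*x-.116*z
    B=np.radians(YAW); d=lip[:2]-[.4644,-.4389]
    return dict(tilt=round(np.degrees(np.arccos(z[2])),1),roll=round(np.degrees(np.arcsin(y[2])),1),lipz=round(lip[2],3),binx=round(d@[np.cos(B),np.sin(B)],3),biny=round(d@[-np.sin(B),np.cos(B)],3))
E
python3 - <<'E'
from h import *
from tip import *
arm.move_gripper(.2)
arm.movep([.60,-.25,.42],quat(-30)); print(arm.read_joint_positions())
arm.move_j(Q[0]); print(state())
for a,b in((0,15),(15,30),(30,40)):
    arm.move_j(Q[b]); print(b,state())
for f in(.33,.66,1): arm.move_j(Q[40]*(1-f)+Q[60]*f); print(f,state())
for b in(65,70): arm.move_j(Q[b]); print(b,state())
print(arm.read_time())
E
```

```text
[ 0.5735  0.5672 -0.4074  1.2165  0.2156  1.3986  1.2381]
{'tilt': np.float64(0.2), 'roll': np.float64(0.2), 'lipz': np.float64(0.176), 'binx': np.float64(0.014), 'biny': np.float64(0.003)}
15 {'tilt': np.float64(15.2), 'roll': np.float64(0.1), 'lipz': np.float64(0.178), 'binx': np.float64(0.014), 'biny': np.float64(0.002)}
30 {'tilt': np.float64(29.9), 'roll': np.float64(-0.0), 'lipz': np.float64(0.175), 'binx': np.float64(0.015), 'biny': np.float64(0.0)}
40 {'tilt': np.float64(39.9), 'roll': np.float64(-0.1), 'lipz': np.float64(0.174), 'binx': np.float64(0.016), 'biny': np.float64(-0.0)}
0.33 {'tilt': np.float64(47.0), 'roll': np.float64(-3.7), 'lipz': np.float64(0.169), 'binx': np.float64(0.02), 'biny': np.float64(-0.028)}
0.66 {'tilt': np.float64(54.5), 'roll': np.float64(-3.5), 'lipz': np.float64(0.173), 'binx': np.float64(0.025), 'biny': np.float64(-0.028)}
1 {'tilt': np.float64(60.1), 'roll': np.float64(-0.0), 'lipz': np.float64(0.176), 'binx': np.float64(0.016), 'biny': np.float64(-0.0)}
65 {'tilt': np.float64(65.0), 'roll': np.float64(0.0), 'lipz': np.float64(0.175), 'binx': np.float64(0.016), 'biny': np.float64(-0.001)}
70 {'tilt': np.float64(69.9), 'roll': np.float64(-0.1), 'lipz': np.float64(0.174), 'binx': np.float64(0.015), 'biny': np.float64(-0.0)}
63.9
```

```bash
python3 - <<'E'
from h import *
from tip import *
for t in(65,60,40,30,15,0): arm.move_j(Q[t])
arm.movep([.60,-.25,.42],quat(-30)); arm.move_gripper(.55)
arm.movep([.5,0,.5],quat(0)); im,C=shot('wrist'); cv2.imwrite('pics/w8.png',im)
g=lambda i:np.float32(cv2.cvtColor(i,cv2.COLOR_BGR2GRAY)[125:225,145:320])
s=cv2.phaseCorrelate(g(cv2.imread('pics/w7.png')),g(im)); print(s,cam('wrist')[2]-np.load('w7.npz')['arr_2'])
p=world([(140+69/2.7,30+472/2.3),(140+438/2.7,30+483/2.3)],.042,C,True)
if np.hypot(*s[0])>1.5: raise SystemExit('tray moved')
arm.move_j([.5,.30,-.6,1.49,.15,1.38,1.45])
arm.movep([.649,-.0877,.25],quat(-1.2)); im,C=shot('wrist'); cv2.imwrite('pics/w9.png',im); np.savez('w9.npz',*C)
print(pix([[.649,-.0877,.102]],C,True),arm.read_joint_positions(),arm.read_time())
E
```

```text
((1.5819069664074021, -1.1696265269136106), 0.9759483807881674) [ 0.0004 -0.002  -0.0007]tray moved
```

```bash
python3 - <<'E'
from h import *
arm.move_j([.5,.30,-.6,1.49,.15,1.38,1.45])
arm.movep([.649,-.0877,.25],quat(-1.2)); im,C=shot('wrist'); cv2.imwrite('pics/w9.png',im); np.savez('w9.npz',*C)
print(pix([[.649,-.0877,.102]],C,True),arm.read_joint_positions(),arm.read_time())
E
```

```text
[[281.5881 214.5862]] [ 0.3803  0.7159 -0.5096  1.4633  0.377   1.0562  1.3406] 71.5083
```

View pics/w9.png

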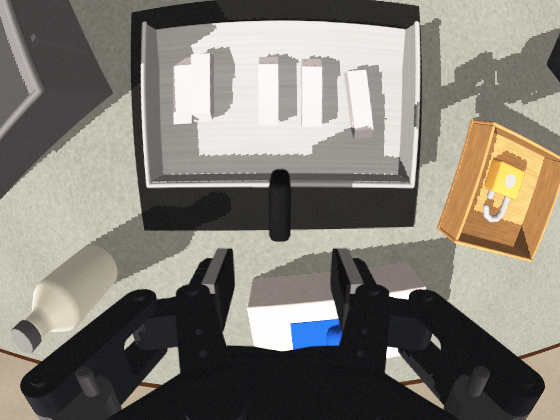

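```bash
python3 - <<'E'
from h import *
from tip import *
arm.line_to([.649,-.0877,.130],.15); arm.move_gripper(0,120); print(arm.read_opening()*85,arm.read_finger_force())
arm.line_to([.649,-.0877,.36],.15); print(arm.read_ft_force(),arm.read_wrist_torque(),arm.read_joint_positions())
im,_=shot('wrist'); cv2.imwrite('pics/w10.png',im)
x,y,_=tcp(0)
arm.line_to([.61,-.30,.36],.18,quat(-30)); arm.line_to([x,y,.36],.18,quat(YAW)); print(arm.read_joint_positions(),state(),arm.read_time())
im,C=shot('wrist'); cv2.imwrite('pics/w11.png',im)
E
```

```text
14.902091990463658 116.84406995773315
[ 1.3804 -0.5194 -4.5661] [ 0.0696 -0.274  -0.0106] [ 0.3882  0.6309 -0.5398  1.3115  0.321   1.2872  1.3941]
[ 0.8648  0.9233 -0.2481  0.6409  0.1964  1.592   1.2192] {'tilt': np.float64(0.0), 'roll': np.float64(0.0), 'lipz': np.float64(0.244), 'binx': np.float64(0.015), 'biny': np.float64(0.001)} 77.75
```

View pics/w11.png

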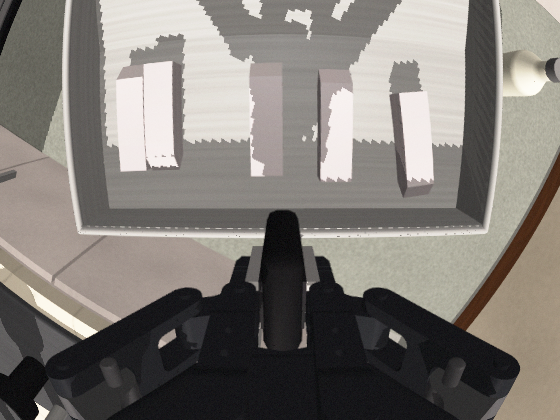

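```bash
python3 - <<'E'
from h import *
from tip import *
for t in(0,15,30,40,60,65,70):
    arm.move_j(Q[t])
    if t>=30: arm.pause(.3)
arm.pause(.8); arm.move_j(Q[65]); arm.move_j(Q[70]); arm.pause(.4); print(state(),arm.read_ft_force(),arm.read_opening()*85)
for t in(65,60,40,30,15,0): arm.move_j(Q[t])
x,y,_=tcp(0); arm.line_to([x,y,.36],.18)
a,_=shot('wrist'); b,_=shot('top'); print(arm.read_ft_force(),arm.read_time())
b=cv2.resize(b[150:330,330:530],None,fx=2.1,fy=2.1); a=cv2.resize(a,(380,378),interpolation=cv2.INTER_AREA)
cv2.imwrite('pics/v1.png',np.hstack([b[:378],a]))
E
```

```text
{'tilt': np.float64(70.0), 'roll': np.float64(0.0), 'lipz': np.float64(0.175), 'binx': np.float64(0.015), 'biny': np.float64(-0.0)} [-1.0689  0.8222 -2.2397] 14.605736187080572
[ 0.0384 -0.8949 -3.4227] 88.5667
```

View pics/v1.png

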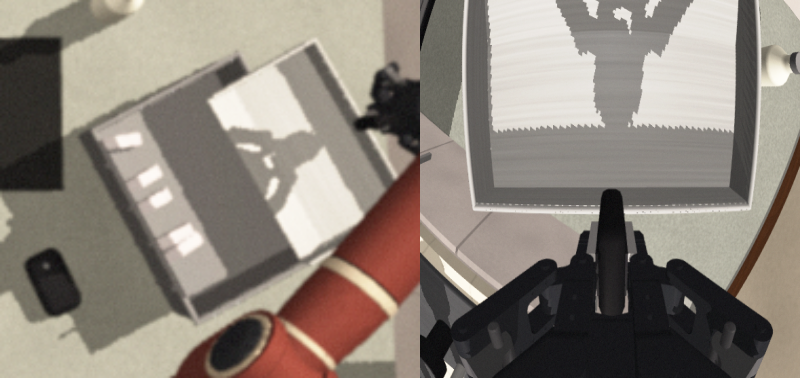

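```bash
python3 - <<'E'
from h import *
arm.line_to([.61,-.30,.36],.2,quat(-30)); arm.line_to([.655,-.091,.36],.2,quat(-.8)); arm.line_to([.655,-.091,.15],.15); arm.line_to([.655,-.091,.1305],.04)
print(arm.read_ft_force()); arm.move_gripper(.5); arm.pause(.3); arm.line_to([.655,-.091,.30],.15)
arm.movep([.5,0,.5],quat(0)); im,C=shot('wrist'); t,_=shot('top'); print(arm.read_time())
np.savez('w12.npz',*C); cv2.imwrite('pics/w12.png',im)
cv2.imwrite('pics/v2.png',np.hstack([cv2.resize(im,(400,300),interpolation=cv2.INTER_AREA),cv2.resize(t[170:310,350:500],(400,300),interpolation=cv2.INTER_CUBIC)]))
E
```

```text
[-1.2775  0.3788  5.0322]
96.7333
```

View pics/v2.png

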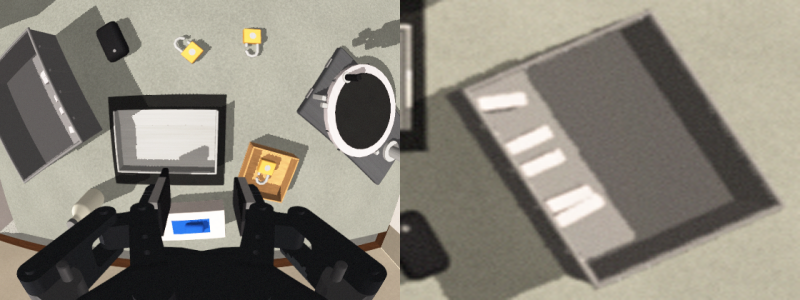

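```bash
python3 -c "
from station import ticket; print(ticket.finish_job())"
```

```text
the job is handed in; nothing more can be done
None
```

I handed the job in at about 97 s on the robot's clock. The last pictures show all five test cuts in the scrap bin, the padlock in the evidence box, the tray empty and upright on its mat, and the stage at its loading stop. I saw no movement of the bottle, mouse or glove box, but did not measure it, and no verdict came back.

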